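# Make up the guitar kit and the ukulele kit at the luthier's bench

## Robot

A 6-joint arm with a two-finger parallel gripper is mounted at the origin on the work surface. World frame = base frame: x ahead of the robot, y to its left, z up, the work surface at z = 0. Lengths are in m, angles in rad, forces in N, time in s.
With the tool pointing down it reaches from about 0.375 to 0.975 m from the base axis. Payload 3.8 kg.
Tool frame: the origin (TCP) lies midway between the tips of the shut fingers; the grasp point (between the pads) lies 19 mm behind it; z points along the fingers, y is the line along which they close (so a half turn about z gives the same grasp; the last joint's range is limited). The gripper opens to 85 mm and grips with 20 to 120 N. Pads are 22 mm wide; open, the fingers measure 114 mm over their backs; the gripper's body (76 mm by 85 mm) begins 54 mm behind the grasp point. The pads swing forward as they close: fully open they stand 13 mm farther back than shut.
Start: joints at [1.196, 0.264, 1.604, -0, 1.274, -0.037], TCP at [0.224, 0.637, 0.231] pointing down, gripper open.
Joint ranges: [-2.63, 2.63], [-0.94, 2.18], [0.31, 2.57], [-1.31, 4.45], [0, 2.66], [-2.55, 2.55]. Speed limits (rad/s): [2.57, 2.57, 3.14, 3.14, 3.14, 3.14].

## Interface

Orientations are given as a rotation vector (axis times angle).
In Python, from workcell import bot gives the robot as it stands.
- The arm moves only by the tool step_arm, never from a script. Its argument "motion" is a list of rows, each a list of 5 numbers: the finger opening in cm, from 0 to 8.54, then the shift along the tool's x, y, z in cm, then the turn about the tool's z in degrees. In form: [[claw, dx, dy, dz, twist], ...]. A call has 1 to 20 rows; each row is the pose to reach, as a shift and turn from the pose commanded when the call began, along the tool's axes at that moment; what a row does not reach only later rows make up. A row lasts 1/10 s, in which the tool goes at most 50 mm and 8.59 degrees, less where a joint would pass 70% of its speed; a pose out of reach is approached as far as the arm can. A call with a gripper value outside its range is refused whole. The fingers move at their own pace and stop on an object; "force" is the grip in N (left out, the last holds). Time passes only in rows, so rows that repeat a pose let the fingers close. It gives the time, the measured TCP pose, the force, the opening and the grip force at its end, in the units of the state.
- bot.read_state(): the state, without advancing time (a new reading comes with each control period).
- bot.read_camera(name): name is "scene" or "top" or "wrist"; returns (picture, depth): 420x560x3 uint8, red, green, blue; 420x560 float32, m along the optical axis (not along the pixel's ray), 0 where there is no reading.
- bot.calibration(name): a dict with "mtx" (3x3 intrinsics, pixels), "origin" and "orientation" of the camera in the world; the wrist camera has in their place "T_tool_cam" (4x4, takes a point from camera to tool coordinates, whose origin is the TCP and whose axes are the flange's). Camera axes: x right, y up, looking along -z (the intrinsics and any distortion apply to the point x, -y, -z); pixel columns grow to the right and rows downward; lengths in m; the calibration is good to about 2 mm. A picture is of the moment at which its call begins: read the wrist's pose just before it. calibration takes no time and is no camera call.
- bot.finish_job(): hands the job in; it is judged then, once.
The state is a dict: "time": time; "q": joint angles; "joint_vel": joint speeds; "joint_torque": joint torques, N m; "tool_pos": TCP position; "tcp_rot": TCP orientation; "wrist_force": force on the tool from outside, world axes, zero at the start; "torque": the same for the moment, N m; "width": opening from 0.0 (shut) to 1.0 (fully open); "grip_force": force on a finger pad.
Only numpy, scipy, OpenCV 4.12 (cv2) and the standard library are available. Lean on these libraries where they do the work, as an engineer would, in place of code of your own. Each camera call takes 0.05 s, during which the arm holds its last target. There are 200 camera calls.

## Task

Make up the two instrument kits from the parts lying on the bench: the guitar bridge, the large end block and the white bone blank go in the larger tray, the ukulele bridge and the small end block in the smaller tray. Lay every part flat on its tray's floor, same side up as it lay, none on top of another or on the rim, and set each down gently without dropping it.

Things in the scene. Friction and masses are not known exactly. Their poses are not given: they have to be found in the camera images.
- guitar_bridge_mid (a point): Guitar bridge: the longest loose part, dark rosewood, sizes in mm: 154 long, 35 wide and 11 high over its middle 90 mm, with thinner wings (26 wide, 7 high) at both ends, a white saddle strip and six white pin heads on top (they stand 2 mm higher). This point is the part's centre, half-way up; x runs along its length, y across it, z up.
- ukulele_bridge_mid (a point): Ukulele bridge: dark rosewood, sizes in mm: 90 long, 22 wide, 10 high over its middle 56 mm, thinner ends (6 high), a short white saddle strip on top (2 mm higher), no pin heads. This point is the part's centre, half-way up; x runs along its length, y across it, z up.
- large_block_mid (a point): Large end block, for a guitar: plain brown wooden slab, sizes in mm: 90 long, 60 wide, 20 high. This point is the part's centre, half-way up; x runs along its length, y across it, z up.
- small_block_mid (a point): Small end block, for a ukulele: plain brown wooden slab, sizes in mm: 60 long, 40 wide, 16 high. This point is the part's centre, half-way up; x runs along its length, y across it, z up.
- bone_blank_mid (a point): Bone nut blank: plain white bar, sizes in mm: 80 long, 14 wide, 10 high. This point is the part's centre, half-way up; x runs along its length, y across it, z up.
- guitar_tray: Larger kit tray, fixed to the bench: open, plywood rim, grey felt-lined floor. Sizes in mm: inside 230 (its x) by 180 (its y); rim 6 thick. Origin at the centre of its underside on the bench; z up; floor 6 above the bench, rim top 18 above the bench.
- ukulele_tray: Smaller kit tray, fixed to the bench: open, plywood rim, grey felt-lined floor. Sizes in mm: inside 150 (its x) by 140 (its y); rim 6 thick. Origin at the centre of its underside on the bench; z up; floor 6 above the bench, rim top 18 above the bench.
Mind the look-alikes: they are no part of the job. Of the things shaped like the part that bears bone_blank_mid, the white one is meant.

How it is judged:
By the outcome, as a careful person would: the job done as asked, in the order asked, and still so for the second after the job is handed in, with the robot touching nothing.
It also fails if it takes over 128 s, if anything falls off the work surface, if the arm or the gripper's body presses on something with over 40 N, if the wrist force passes 120 N, or if a joint passes its speed limit or range.

## Working session

There is one attempt and no reset: what is moved stays moved. The work goes in short steps, Python scripts to look and compute and a tool call to move; the robot and the scene stay as the last step left them, time stands still between calls to the robot, and variables do not carry over. Pictures are saved under pics/ and viewed, at most 14 in all, crops included, and the job is handed in when it is done.

Besides the shell and the picture viewer there is one more tool, called in YAML: its name, and indented under it one key for each argument. step_arm: Moves the arm, as the interface text tells. Its arguments: {"type":"object","properties":{"motion":{"type":"array","items":{"type":"array","items":{"type":"number"}}},"force":{"type":"number"}},"required":["motion"]}

```bash
mkdir -p pics; python3 - <<'E'
from workcell import bot
import cv2,numpy as np
for n in("top","scene"):
    p,d=bot.read_camera(n); cv2.imwrite(f"pics/{n}0.png",p[:,:,::-1]); np.savez(f"{n}0.npz",p=p,d=d)
    print(n,bot.calibration(n))
print(bot.calibration("wrist")); s=bot.read_state(); print(s)
E
```

```text
top {'mtx': array([[425.72424951,   0.        , 285.26869882],
       [  0.        , 425.72424951, 210.78475695],
       [  0.        ,   0.        ,   1.        ]]), 'origin': array([ 0.34026194, -0.05993434,  0.9963921 ]), 'orientation': array([ 0.13796623, -0.15257596, -1.55196044])}
scene {'mtx': array([[542.14816245,   0.        , 281.61812822],
       [  0.        , 542.14816245, 203.80202919],
       [  0.        ,   0.        ,   1.        ]]), 'origin': array([ 1.10695825, -0.54309725,  1.05550396]), 'orientation': array([0.60367285, 0.29800693, 0.83167485])}
{'mtx': array([[372.12166287,   0.        , 274.69715461],
       [  0.        , 372.12166287, 212.33100191],
       [  0.        ,   0.        ,   1.        ]]), 'T_tool_cam': array([[-2.34145881e-04,  9.63997112e-01,  2.65912604e-01,
         6.86206299e-02],
       [ 9.99999968e-01,  2.01595589e-04,  1.49704482e-04,
         1.13326013e-04],
       [ 9.07078802e-05,  2.65912631e-01, -9.63997129e-01,
        -1.43268511e-01],
       [ 0.00000000e+00,  0.00000000e+00,  0.00000000e+00,
         1.00000000e+00]])}
{'time': 0.1, 'q': array([ 1.19606434e+00,  2.64702558e-01,  1.60525889e+00,  2.73451798e-05,
        1.27373756e+00, -3.68971408e-02]), 'joint_vel': array([ 0.00067579, -0.00137678, -0.00241857, -0.00101427,  0.0013529 ,
        0.00036022]), 'joint_torque': array([ 4.61564068e-04, -5.16705787e+01, -3.68590558e+01, -1.98280932e-04,
        6.27088026e-03, -1.82314903e-05]), 'tool_pos': array([0.22346656, 0.63621214, 0.2300583 ]), 'tcp_rot': array([-0.52808521, -3.09642612,  0.00322996]), 'wrist_force': array([-0.16890721,  0.3937237 , -0.17391616]), 'torque': array([-0.05008934, -0.00593022,  0.02992229]), 'grip_force': 0.0, 'width': 1.0033446270354711}
```

View pics/top0.png

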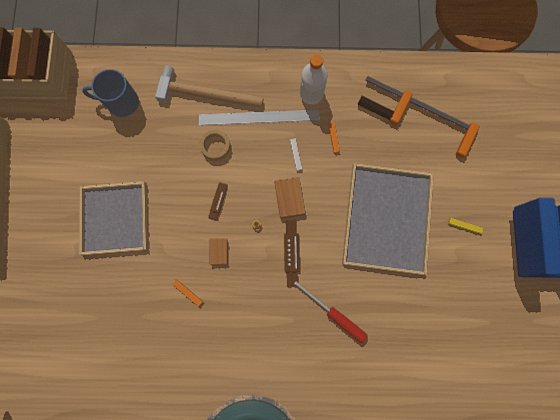

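View pics/scene0.png

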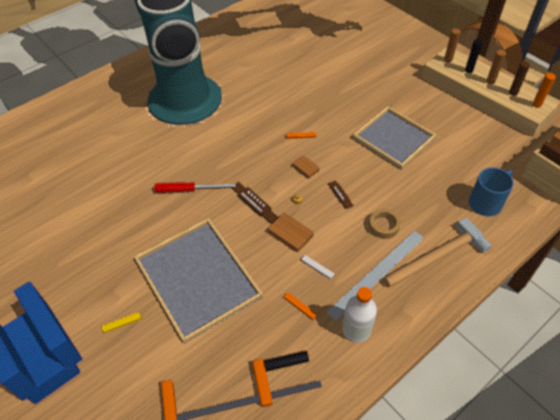

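The top view shows the white bar at (296,155), with orange bars at (335,138) and (188,293) and a yellow one at (466,226). The guitar bridge is at (292,255), the ukulele bridge at (218,201), the large block at (290,198), the small block at (218,252), and the trays at (390,220) and (113,219). Possible confusions are the orange and yellow bars for the bone blank, and the steel rule at (258,118). I choose the white bar at (296,155).

```bash
cat > h.py <<'E'
import cv2,numpy as np
from scipy.spatial.transform import Rotation as R
from workcell import bot
def pose(name,s=None):
    c=bot.calibration(name)
    if name=="wrist":
        T=np.eye(4);T[:3,:3]=R.from_rotvec(s["tcp_rot"]).as_matrix();T[:3,3]=s["tool_pos"];T=T@c["T_tool_cam"]
        return c["mtx"],T[:3,:3],T[:3,3]
    return c["mtx"],R.from_rotvec(c["orientation"]).as_matrix(),np.array(c["origin"])
def ray(px,z,cam):
    K,Rm,o=cam; px=np.atleast_2d(px).astype(float)
    v=np.c_[(px[:,0]-K[0,2])/K[0,0],-(px[:,1]-K[1,2])/K[1,1],-np.ones(len(px))]@Rm.T
    return o+v*((z-o[2])/v[:,2])[:,None]
def cloud(d,cam):
    K,Rm,o=cam; h,w=d.shape; u,v=np.meshgrid(np.arange(w),np.arange(h))
    P=np.stack([(u-K[0,2])/K[0,0]*d,-(v-K[1,2])/K[1,1]*d,-d],-1)
    return P@Rm.T+o
def rect(mask,z,cam):
    cs,_=cv2.findContours(mask.astype(np.uint8),cv2.RETR_EXTERNAL,cv2.CHAIN_APPROX_NONE)
    c=max(cs,key=cv2.contourArea)[:,0]; P=ray(c,z,cam)[:,:2]*1000
    (x,y),(w,h),a=cv2.minAreaRect(P.astype(np.float32))
    if w<h: w,h,a=h,w,a+90
    return [round(float(t),1) for t in(x,y,w,h,(a+90)%180-90)]
E
python3 - <<'E'
from h import *
f=np.load("top0.npz");p,d=f["p"],f["d"];cam=pose("top");C=cloud(d,cam)
print("bench z",np.median(C[300:330,220:260,2]),"base px?",)
hsv=cv2.cvtColor(p,cv2.COLOR_RGB2HSV)
H=C[...,2]-0
for n,(x,y) in dict(bone=(296,155),gb=(292,255),ub=(218,201),lb=(290,195),sb=(218,252),gt=(390,220),ut=(113,219)).items():
    print(n,p[y,x],hsv[y,x],np.round(H[y-2:y+3,x-2:x+3].mean(),4),C[y,x,:2].round(3))
for y in range(208,290,4): print(y,np.round(H[y,284:300:3]*1000))
cv2.imwrite("pics/crop1.png",cv2.resize(p[120:300,190:350,::-1],None,fx=4,fy=4,interpolation=cv2.INTER_CUBIC)[:600])
s=(hsv[...,1]<60); print(hsv[230,300:345:5],)
for n,(x0,y0,x1,y1),m,z in [
 ("bone",(280,130,312,180),(hsv[...,1]<60)&(hsv[...,2]>140),.01),
 ("gb",(275,215,310,295),hsv[...,2]<95,.007),("ub",(200,170,240,230),hsv[...,2]<95,.006),
 ("gt",(335,155,445,285),(hsv[...,1]<60),.006),("ut",(70,170,155,265),(hsv[...,1]<60),.006)]:
    k=np.zeros(m.shape,bool);k[y0:y1,x0:x1]=m[y0:y1,x0:x1]; print(n,rect(k,z,cam))
for n,(x0,y0,x1,y1),z in [("lb",(265,165,315,230),.02),("sb",(200,230,240,275),.016)]:
    k=np.zeros(p.shape[:2],bool);k[y0:y1,x0:x1]=H[y0:y1,x0:x1]>z*.7; print(n,rect(k,z,cam))
E
```

```text
bench z -0.0007112929611814423 base px?
bone [181 173 167] [ 13  20 181] 0.0089 [ 0.664 -0.092]
gb [90 57 38] [ 11 147  90] 0.0096 [ 0.422 -0.085]
ub [126 108  99] [ 10  55 126] 0.0093 [0.547 0.092]
lb [149 102  63] [ 14 147 149] 0.0182 [ 0.562 -0.079]
sb [140  95  54] [ 14 157 140] 0.0157 [0.426 0.085]
gt [110 105 110] [150  12 110] 0.0045 [ 0.508 -0.316]
ut [110 107 109] [160   7 110] 0.0046 [0.501 0.337]
208 [19. 18. 17. 20. 19. 18.]
212 [20. 17. 22. 16. 17. 19.]
216 [20. 18. 11.  4. -3. -3.]
220 [-0.  6.  9.  5.  8. -2.]
224 [-3.  7.  7.  4.  6.  1.]
228 [-1.  6.  3.  7.  5.  1.]
232 [-0.  6.  8.  8.  4. -1.]
236 [ 7.  9. 12.  6.  8. -0.]
240 [10. 11.  9. 10.  9. -1.]
244 [ 9.  8.  7. 10.  9. -2.]
248 [11. 10.  8.  9. 10. -1.]
252 [ 8. 11. 12.  9. 15. 10.]
256 [-1. 12. 11. 10. 14.  9.]
260 [ 2.  9.  9. 10. 12. 13.]
264 [-2. 11. 13. 10. 14. 10.]
268 [ 0. 14.  9. 10.  8. 10.]
272 [-3.  5.  6.  6.  6. -2.]
276 [-3.  7.  6.  8.  7. -2.]
280 [ 2.  8.  7.  4.  8. -0.]
284 [-4.  8.  7. 11. 13. 15.]
288 [-1. -2. -1. -2. -3. -0.]
[[ 15 113 153]
 [ 16 116 154]
 [ 15 113 149]
 [ 15 111 149]
 [ 16 112 150]
 [ 15 118 151]
 [ 16 116 149]
 [ 14 109 152]
 [ 14 108 153]]
bone [666.4, -90.5, 79.0, 15.0, 12.0]
gb [424.2, -87.8, 183.5, 59.1, 1.7]
ub [545.8, 92.0, 89.5, 24.3, -14.7]
gt [512.6, -311.5, 228.5, 178.1, -6.7]
ut [503.6, 336.4, 147.9, 135.7, 5.6]
lb [557.4, -77.4, 90.3, 59.9, 9.9]
sb [428.4, 84.4, 60.0, 38.8, 2.6]
```

View pics/crop1.png

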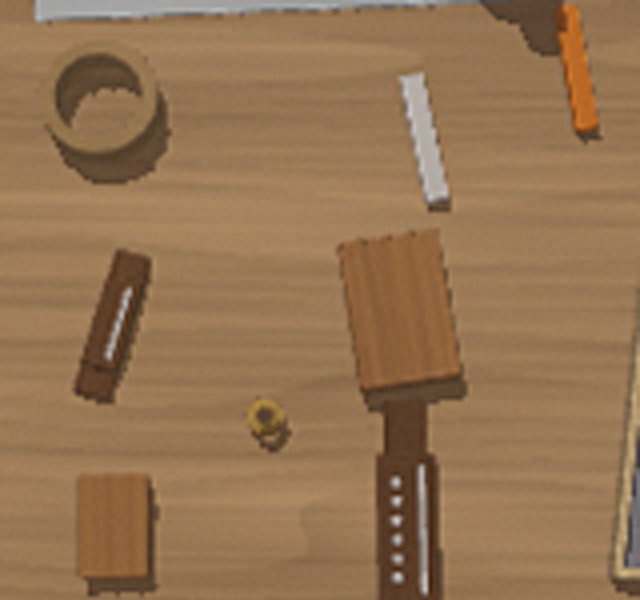

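The crop confirms the white bar (bone blank) and all the other parts. The large block's end adjoins the guitar bridge, and the screwdriver tip is by the bridge's far end. Every rectangle matches its given size except the bridge, which merged with shadow or block, so I'll re-measure it up close. Ukulele bridge first.

```bash
cat >> h.py <<'E'
def go(x,y,z,ang):
    "shift for step_arm (cm, deg) to TCP x,y,z in mm, tool x axis at ang deg"
    s=bot.read_state();M=R.from_rotvec(s["tcp_rot"]).as_matrix();t=s["tool_pos"]
    d=M.T@(np.array([x,y,z])/1000-t)*100; a=np.degrees(np.arctan2(M[1,0],M[0,0]))
    print("go",d.round(2),"twist",round(-((ang-a+180)%360-180),1),"at",(t*1000).round(1),round(a,1),"tilt",M[2].round(3),"t",round(s["time"],2),"w",round(s["width"],3))
E
python3 -c "
from h import *
go(545.8,92,150,165.3)"
```

```text
go [-48.45 -40.64   8.09] twist -4.7 at [223.5 636.2 230.1] 160.6 tilt [ 0.    -0.002 -1.   ] t 0.1 w 1.003
```

step_arm:
  motion:
    - [8.5,-48.4,-40.6,8,-4.7]
    - [8.5,-48.4,-40.6,8,-4.7]
    - [8.5,-48.4,-40.6,8,-4.7]
    - [8.5,-48.4,-40.6,8,-4.7]
    - [8.5,-48.4,-40.6,8,-4.7]
    - [8.5,-48.4,-40.6,8,-4.7]
    - [8.5,-48.4,-40.6,8,-4.7]
    - [8.5,-48.4,-40.6,8,-4.7]
    - [8.5,-48.4,-40.6,8,-4.7]
    - [8.5,-48.4,-40.6,8,-4.7]
    - [8.5,-48.4,-40.6,8,-4.7]
    - [8.5,-48.4,-40.6,8,-4.7]
    - [8.5,-48.4,-40.6,8,-4.7]
    - [8.5,-48.4,-40.6,8,-4.7]
    - [8.5,-48.4,-40.6,8,-4.7]
    - [8.5,-48.4,-40.6,8,-4.7]

```text
time: 1.7
tool_pos: [0.5451, 0.0941, 0.151]
tcp_rot: [-0.4, -3.115, -0.0]
wrist_force: [1.0, 0.5, -0.0]
width: 0.996
grip_force: 0.0
```

```bash
python3 - <<'E'
from h import *
s=bot.read_state();p,d=bot.read_camera("wrist");cam=pose("wrist",s)
cv2.imwrite("pics/w1.png",p[:,:,::-1])
C=cloud(d,cam);hsv=cv2.cvtColor(p,cv2.COLOR_RGB2HSV)
k=(C[...,2]>.004)&(C[...,2]<.02)&(abs(C[...,0]-.546)<.06)&(abs(C[...,1]-.092)<.04)&(d>0)
print("ub depth",rect(k,.006,cam)); print("ub col",rect(k&(hsv[...,2]<100),.007,cam))
go(545.8,92,3,165.3)
E
```

```text
ub depth [549.3, 92.8, 89.9, 22.0, -14.1]
ub col [548.2, 93.0, 87.6, 21.3, -14.8]
go [-0.13 -0.22 14.82] twist 0.1 at [545.1  94.4 151.2] 165.4 tilt [ 0.001  0.    -1.   ] t 1.75 w 0.999
```

View pics/w1.png

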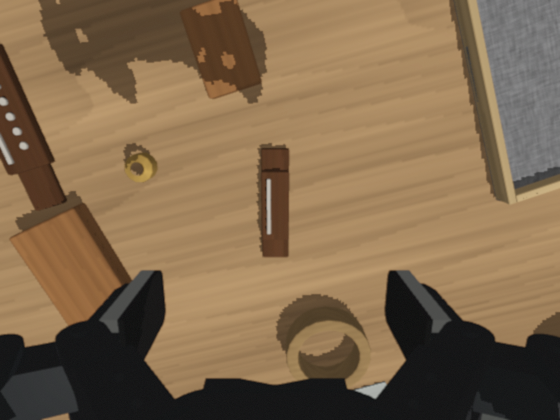

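The wrist view shows the ukulele bridge at (275,205) between the fingers. The depth measurement (89.9 x 22.0) agrees with its size. I descend and grip.

```bash
python3 -c "
from h import *
go(548.5,92.8,3,165.7)"
```

```text
go [-0.37 -0.07 14.82] twist -0.3 at [545.1  94.4 151.2] 165.4 tilt [ 0.001  0.    -1.   ] t 1.75 w 0.999
```

step_arm:
  motion:
    - [5,-0.3,-0.1,3,-0.3]
    - [5,-0.3,-0.1,7,-0.3]
    - [5,-0.3,-0.1,10,-0.3]
    - [5,-0.3,-0.1,12,-0.3]
    - [5,-0.3,-0.1,12,-0.3]
    - [5,-0.3,-0.1,12,-0.3]

```text
time: 2.35
tool_pos: [0.5481, 0.0928, 0.0316]
tcp_rot: [-0.39, -3.117, -0.0]
wrist_force: [1.0, 0.2, -0.0]
width: 0.583
grip_force: 0.0
```

```bash
python3 -c "
from h import *
go(548.5,92.8,3,165.7)"
```

```text
go [-0.04  0.01  2.86] twist 0.0 at [548.1  92.8  31.6] 165.7 tilt [ 0. -0. -1.] t 2.35 w 0.583
```

step_arm:
  motion:
    - [5,0,0,1,0]
    - [5,0,0,2,0]
    - [5,0,0,2.8,0]
    - [5,0,0,2.8,0]
    - [1.8,0,0,2.8,0]
    - [1.8,0,0,2.8,0]
    - [1.8,0,0,2.8,0]
    - [1.8,0,0,2.8,0]
    - [1.8,0,0,2.8,0]
    - [1.8,0,0,2.8,0]
  force: 40

```text
time: 3.35
tool_pos: [0.5489, 0.0917, 0.0037]
tcp_rot: [0.392, 3.116, 0.0]
wrist_force: [0.1, -0.8, 2.0]
width: 0.239
grip_force: 39.6
```

step_arm:
  motion:
    - [1.8,0,0,-2,0]
    - [1.8,0,0,-5,0]
    - [1.8,0,0,-9,0]
    - [1.8,0,0,-9,0]
    - [1.8,0,0,-9,0]

```text
time: 3.85
tool_pos: [0.5494, 0.0918, 0.0945]
tcp_rot: [0.392, 3.114, 0.001]
wrist_force: [-0.8, 0.1, -0.2]
width: 0.24
grip_force: 39.3
```

```bash
python3 -c "
from h import *
go(506.5,306.5,95,185.6)"
```

```text
go [ 9.48 19.74 -0.05] twist -20.0 at [549.4  91.8  94.5] 165.6 tilt [-0.003  0.001 -1.   ] t 3.85 w 0.24
```

step_arm:
  motion:
    - [1.8,1.5,3,0,-4]
    - [1.8,3,6,0,-8]
    - [1.8,4.5,9.5,0,-12]
    - [1.8,6,13,0,-16]
    - [1.8,8,16.5,0,-20]
    - [1.8,9.5,19.8,0,-20]
    - [1.8,9.5,19.8,0,-20]
    - [1.8,9.5,19.8,0,-20]
    - [1.8,9.5,19.8,0,-20]

```text
time: 4.75
tool_pos: [0.5046, 0.3058, 0.0918]
tcp_rot: [0.154, -3.135, 0.003]
wrist_force: [-0.2, -0.8, -0.2]
width: 0.241
grip_force: 39.4
```

```bash
python3 - <<'E'
from h import *
s=bot.read_state();p,d=bot.read_camera("wrist");cam=pose("wrist",s)
cv2.imwrite("pics/w2.png",p[:,:,::-1])
go(506.5,306.5,11,185.6)
f=np.load("top0.npz");q,dd=f["p"],f["d"];tc=pose("top");C=cloud(dd,tc)
# rim outlines from top depth
for n,(x0,y0,x1,y1) in dict(ut=(70,170,160,268),gt=(330,155,445,285)).items():
    k=np.zeros(dd.shape,bool);k[y0:y1,x0:x1]=C[y0:y1,x0:x1,2]>.009;print(n,"outer",rect(k,.018,tc))
E
```

```text
go [-0.18  0.08  8.11] twist -0.0 at [505.  305.6  92.1] -174.4 tilt [ 0.002 -0.001 -1.   ] t 4.8 w 0.239
ut outer [503.5, 332.9, 163.1, 154.5, 5.6]
gt outer [511.8, -309.7, 242.7, 192.9, -6.7]
```

View pics/w2.png

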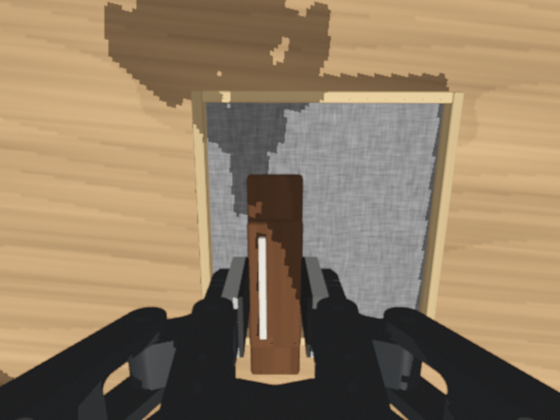

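The view shows the bridge held straight at (275,270), with the left inner rim at x≈207, about 42 mm away, so the tray centre is about (503.5, 334). I lower it in stages.

step_arm:
  motion:
    - [1.8,-0.2,-0.1,2,0]
    - [1.8,-0.2,-0.1,4,0]
    - [1.8,-0.2,-0.1,6,0]
    - [1.8,-0.2,-0.1,7.3,0]
    - [1.8,-0.2,-0.1,7.5,0]
    - [1.8,-0.2,-0.1,7.5,0]
    - [1.8,-0.2,-0.1,7.5,0]

```text
time: 5.5
tool_pos: [0.5086, 0.3064, 0.0193]
tcp_rot: [-0.154, 3.136, 0.001]
wrist_force: [0.0, 0.3, 0.3]
width: 0.24
grip_force: 39.3
```

```bash
python3 -c "
from h import *
go(506.4,304.1,10,185.6);print(bot.read_state()['wrist_force'])"
```

```text
go [ 0.24 -0.21  0.93] twist 0.0 at [508.6 306.4  19.3] -174.4 tilt [-0.002  0.001 -1.   ] t 5.5 w 0.24
[0.04048797 0.27295437 0.30792447]
```

step_arm:
  motion:
    - [1.8,0.2,-0.2,0.3,0]
    - [1.8,0.2,-0.2,0.5,0]
    - [1.8,0.2,-0.2,0.7,0]
    - [1.8,0.2,-0.2,0.8,0]
    - [1.8,0.2,-0.2,0.9,0]
    - [1.8,0.2,-0.2,0.9,0]
    - [1.8,0.2,-0.2,0.9,0]

```text
time: 6.2
tool_pos: [0.5057, 0.3041, 0.0097]
tcp_rot: [0.155, -3.138, 0.0]
wrist_force: [-2.4, -0.4, 5.5]
width: 0.242
grip_force: 39.9
```

step_arm:
  motion:
    - [2.4,0,0,0,0]
    - [2.8,0,0,0,0]
    - [3.4,0,0,0,0]
    - [3.8,0,0,0,0]
    - [3.8,0,0,0,0]
    - [3.8,0,0,-1,0]
    - [3.8,0,0,-3,0]
    - [3.8,0,0,-7,0]
    - [3.8,0,0,-12,0]
    - [3.8,0,0,-14,0]
    - [6.5,0,0,-14,0]

```text
time: 7.3
tool_pos: [0.5091, 0.3059, 0.1555]
tcp_rot: [-0.154, 3.128, 0.007]
wrist_force: [0.6, 0.4, -0.4]
width: 0.599
grip_force: 0.0
```

```bash
python3 -c "
from h import *
go(428.4,84.4,150,182.6)"
```

```text
go [ 10.22 -21.25   0.37] twist 3.0 at [509.1 305.9 155.5] -174.4 tilt [-0.01   0.004 -1.   ] t 7.3 w 0.599
```

step_arm:
  motion:
    - [6.5,10,-21.2,0.3,3]
    - [6.5,10,-21.2,0.3,3]
    - [6.5,10,-21.2,0.3,3]
    - [6.5,10,-21.2,0.3,3]
    - [6.5,10,-21.2,0.3,3]
    - [6.5,10,-21.2,0.3,3]
    - [6.5,10,-21.2,0.3,3]
    - [6.5,10,-21.2,0.3,3]
    - [6.5,10,-21.2,0.3,3]

```text
time: 8.2
tool_pos: [0.4276, 0.0842, 0.1463]
tcp_rot: [0.075, -3.141, -0.0]
wrist_force: [1.1, -0.3, 0.3]
width: 0.764
grip_force: 0.0
```

```bash
cat >> h.py <<'E'
def look(x,y,rx,ry,zlo,zhi,ztop,name=None):
    s=bot.read_state();p,d=bot.read_camera("wrist");cam=pose("wrist",s);C=cloud(d,cam)
    k=(C[...,2]>zlo)&(C[...,2]<zhi)&(abs(C[...,0]*1000-x)<rx)&(abs(C[...,1]*1000-y)<ry)&(d>0)
    k=cv2.morphologyEx(k.astype(np.uint8),cv2.MORPH_OPEN,np.ones((3,3)))
    print(rect(k,ztop,cam),"z",np.median(C[k>0][:,2]).round(4))
    if name: cv2.imwrite("pics/"+name,p[:,:,::-1])
    return p,d,cam,C
E
python3 -c "
from h import *
look(428,84,45,35,.009,.03,.016)
go(428.4,84.4,3,182.6)"
```

```text
[428.0, 86.0, 59.3, 39.8, 2.7] z 0.0166
go [-9.000e-02  1.000e-02  1.433e+01] twist 0.1 at [427.6  84.2 146.3] -177.3 tilt [ 0.  0. -1.] t 8.25 w 0.763
```

step_arm:
  motion:
    - [6.5,0,0.1,3,0]
    - [6.5,0,0.1,7,0]
    - [6.5,0,0.1,11,0]
    - [6.5,0,0.1,13,0]
    - [6.5,0,0.1,14,0]
    - [6.5,0,0.1,14.4,0]
    - [6.5,0,0.1,14.4,0]
    - [3.5,0,0.1,14.4,0]
    - [3.5,0,0.1,14.4,0]
    - [3.5,0,0.1,14.4,0]
    - [3.5,0,0.1,14.4,0]
    - [3.5,0,0.1,14.4,0]
    - [3.5,0,0.1,14.4,0]
  force: 40

```text
time: 9.55
tool_pos: [0.4289, 0.0845, 0.0039]
tcp_rot: [-0.072, 3.137, 0.001]
wrist_force: [-0.5, 0.4, 7.4]
width: 0.454
grip_force: 41.4
```

step_arm:
  motion:
    - [3.5,0,0,-2,0]
    - [3.5,0,0,-5,0]
    - [3.5,0,0,-9,0]
    - [3.5,0,0,-9,0]
    - [3.5,0,0,-9,0]

```text
time: 10.05
tool_pos: [0.4283, 0.0844, 0.0937]
tcp_rot: [-0.072, 3.137, 0.001]
wrist_force: [0.4, 0.3, -0.3]
width: 0.45
grip_force: 40.7
```

```bash
python3 -c "
from h import *
a=np.radians(5.6);x,y=np.array([503.5,334])+25*np.array([-np.sin(a),np.cos(a)]);print(x,y)
go(x,y,95,185.6)"
```

```text
501.06042750602126 358.8806849995458
go [-8.54 27.09 -0.09] twist -3.0 at [428.3  84.4  93.7] -177.4 tilt [-0.004  0.    -1.   ] t 10.05 w 0.45
```

step_arm:
  motion:
    - [3.5,-1.2,4,0,-1]
    - [3.5,-2.4,8,0,-2]
    - [3.5,-3.6,12,0,-3]
    - [3.5,-4.8,16,0,-3]
    - [3.5,-6,20,0,-3]
    - [3.5,-7.2,24,0,-3]
    - [3.5,-8.5,27.1,0,-3]
    - [3.5,-8.5,27.1,0,-3]
    - [3.5,-8.5,27.1,0,-3]
    - [3.5,-8.5,27.1,4,-3]
    - [3.5,-8.5,27.1,7,-3]
    - [3.5,-8.5,27.1,7.3,-3]
    - [3.5,-8.5,27.1,7.3,-3]
    - [3.5,-8.5,27.1,7.3,-3]

```text
time: 11.45
tool_pos: [0.5003, 0.3588, 0.0206]
tcp_rot: [-0.154, 3.136, 0.001]
wrist_force: [-0.6, -0.2, 0.5]
width: 0.458
grip_force: 40.7
```

```bash
python3 -c "
from h import *
go(501,358.9,10.2,185.6)"
```

```text
go [-0.07  0.01  1.04] twist 0.0 at [500.3 358.8  20.6] -174.4 tilt [-0.002  0.001 -1.   ] t 11.45 w 0.458
```

step_arm:
  motion:
    - [3.5,0,0,0.3,0]
    - [3.5,0,0,0.6,0]
    - [3.5,0,0,0.8,0]
    - [3.5,0,0,0.9,0]
    - [3.5,0,0,1,0]
    - [3.5,0,0,1,0]
    - [3.5,0,0,1,0]

```text
time: 12.15
tool_pos: [0.4995, 0.359, 0.0099]
tcp_rot: [0.155, -3.138, 0.0]
wrist_force: [-2.9, -1.6, 6.3]
width: 0.452
grip_force: 41.3
```

Contact is soft. I release and rise.

step_arm:
  motion:
    - [4.2,0,0,0,0]
    - [4.5,0,0,0,0]
    - [4.8,0,0,0,0]
    - [5,0,0,0,0]
    - [5,0,0,0,0]
    - [5,0,0,-1,0]
    - [5,0,0,-3,0]
    - [5,0,0,-7,0]
    - [5,0,0,-12,0]
    - [8.5,0,0,-15,0]
    - [8.5,0,0,-15,0]

```text
time: 13.25
tool_pos: [0.5033, 0.3614, 0.1672]
tcp_rot: [-0.154, 3.127, 0.01]
wrist_force: [-0.1, 1.2, 0.1]
width: 0.897
grip_force: 0.0
```

```bash
python3 -c "
from h import *
p,d=bot.read_camera('top')
cv2.imwrite('pics/t1.png',cv2.resize(p[150:280,60:180,::-1],None,fx=4,fy=4))
go(557.4,-77.4,160,189.9)"
```

```text
go [ -1.23 -44.11   0.24] twist -4.3 at [501.7 360.4 163.9] -174.4 tilt [-0.007  0.004 -1.   ] t 13.3 w 0.977
```

View pics/t1.png

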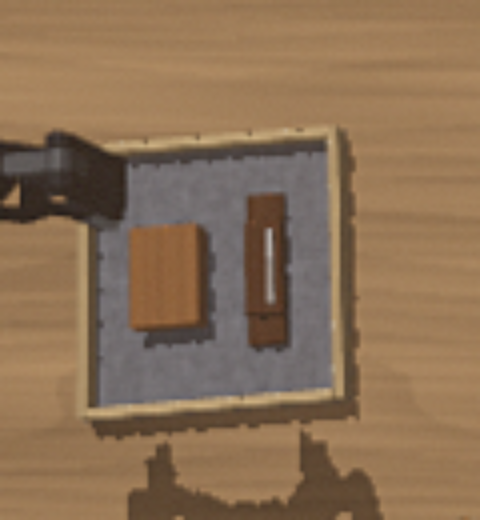

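The top crop shows the small block (165,275) and the ukulele bridge (267,270) lying flat and apart in the smaller tray. Next is the large block.

step_arm:
  motion:
    - [8.5,-1.2,-44,0.2,-4.3]
    - [8.5,-1.2,-44,0.2,-4.3]
    - [8.5,-1.2,-44,0.2,-4.3]
    - [8.5,-1.2,-44,0.2,-4.3]
    - [8.5,-1.2,-44,0.2,-4.3]
    - [8.5,-1.2,-44,0.2,-4.3]
    - [8.5,-1.2,-44,0.2,-4.3]
    - [8.5,-1.2,-44,0.2,-4.3]
    - [8.5,-1.2,-44,0.2,-4.3]
    - [8.5,-1.2,-44,0.2,-4.3]
    - [8.5,-1.2,-44,0.2,-4.3]
    - [8.5,-1.2,-44,0.2,-4.3]
    - [8.5,-1.2,-44,0.2,-4.3]
    - [8.5,-1.2,-44,0.2,-4.3]

```text
time: 14.7
tool_pos: [0.5545, -0.0764, 0.1571]
tcp_rot: [0.276, -3.129, -0.0]
wrist_force: [-0.9, 0.3, -0.4]
width: 0.996
grip_force: 0.0
```

```bash
python3 -c "
from h import *
p,d,cam,C=look(557,-77,70,50,.0135,.035,.02,'w3.png')
for r in (.0035,):
  k=(C[...,2]>r)&(C[...,2]<.017)&(abs(C[...,1]+.085)<.03)&(C[...,0]<.53)&(C[...,0]>.3)&(d>0)
  hsv=cv2.cvtColor(p,cv2.COLOR_RGB2HSV); print('gb',rect(k&(hsv[...,2]<110),.007,cam))
go(557.4,-77.4,3,189.9)"
```

```text
[557.9, -77.4, 89.7, 59.7, 10.0] z 0.0206
gb [456.9, -82.6, 97.8, 35.3, 1.8]
go [-0.26 -0.13 15.42] twist 0.2 at [554.6 -76.6 157.2] -169.9 tilt [ 0.  0. -1.] t 14.75 w 0.993
```

View pics/w3.png

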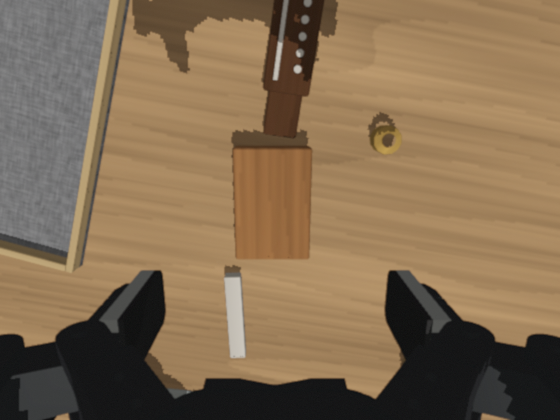

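The view shows the large block at (272,203), with a clear gap to the bridge, and the bone blank at (235,315). I grip the block.

step_arm:
  motion:
    - [8.5,-0.3,-0.1,3,0.1]
    - [8.5,-0.3,-0.1,7,0.1]
    - [8.5,-0.3,-0.1,11,0.1]
    - [8.5,-0.3,-0.1,13,0.1]
    - [8.5,-0.3,-0.1,15,0.1]
    - [8.5,-0.3,-0.1,15.6,0.1]
    - [8.5,-0.3,-0.1,15.6,0.1]
    - [5.5,-0.3,-0.1,15.6,0.1]
    - [5.5,-0.3,-0.1,15.6,0.1]
    - [5.5,-0.3,-0.1,15.6,0.1]
    - [5.5,-0.3,-0.1,15.6,0.1]
    - [5.5,-0.3,-0.1,15.6,0.1]
    - [5.5,-0.3,-0.1,15.6,0.1]
  force: 50

```text
time: 16.05
tool_pos: [0.5597, -0.0785, 0.0032]
tcp_rot: [-0.269, 3.126, -0.001]
wrist_force: [0.1, -0.0, 7.0]
width: 0.685
grip_force: 55.3
```

step_arm:
  motion:
    - [5.5,0,0,-2,0]
    - [5.5,0,0,-5,0]
    - [5.5,0,0,-9,0]
    - [5.5,0,0,-9,0]
    - [5.5,0,0,-9,0]

```text
time: 16.55
tool_pos: [0.559, -0.0786, 0.0929]
tcp_rot: [-0.269, 3.127, -0.002]
wrist_force: [0.7, 0.3, -0.2]
width: 0.686
grip_force: 54.6
```

```bash
cat >> h.py <<'E'
def gt(u,v):
    a=np.radians(-6.7);return np.array([512.2,-310.3])+u*np.array([np.cos(a),np.sin(a)])+v*np.array([-np.sin(a),np.cos(a)])
E
python3 -c "
from h import *
x,y=gt(-55,35);print(x,y)
go(x,y,95,173.3)"
```

```text
461.65909007386 -269.12213672568964
go [ 12.84 -17.11  -0.23] twist 16.5 at [559.  -78.6  92.9] -170.2 tilt [-0.003 -0.001 -1.   ] t 16.55 w 0.686
```

step_arm:
  motion:
    - [5.5,2,-3,0,4]
    - [5.5,4,-6,0,8]
    - [5.5,6,-9,0,12]
    - [5.5,8,-12,0,16.5]
    - [5.5,10.5,-15,0,16.5]
    - [5.5,12.8,-17.1,0,16.5]
    - [5.5,12.8,-17.1,0,16.5]
    - [5.5,12.8,-17.1,0,16.5]
    - [5.5,12.8,-17.1,4,16.5]
    - [5.5,12.8,-17.1,6.8,16.5]
    - [5.5,12.8,-17.1,7.2,16.5]
    - [5.5,12.8,-17.1,7.2,16.5]
    - [5.5,12.8,-17.1,7.2,16.5]

```text
time: 17.85
tool_pos: [0.4622, -0.2686, 0.0203]
tcp_rot: [0.181, 3.135, -0.001]
wrist_force: [0.5, -0.3, 0.2]
width: 0.689
grip_force: 54.5
```

```bash
python3 -c "
from h import *
x,y=gt(-55,35)
go(x,y,9.5,173.3)"
```

```text
go [ 0.05 -0.05  1.08] twist 0.1 at [ 462.2 -268.6   20.3] 173.4 tilt [-0.002 -0.001 -1.   ] t 17.85 w 0.689
```

step_arm:
  motion:
    - [5.5,0,-0.1,0.3,0]
    - [5.5,0,-0.1,0.6,0]
    - [5.5,0,-0.1,0.8,0]
    - [5.5,0,-0.1,0.9,0]
    - [5.5,0,-0.1,1,0]
    - [5.5,0,-0.1,1.05,0]
    - [5.5,0,-0.1,1.05,0]
    - [5.5,0,-0.1,1.05,0]

```text
time: 18.65
tool_pos: [0.4608, -0.2697, 0.0093]
tcp_rot: [-0.182, -3.136, 0.0]
wrist_force: [-2.0, 1.5, 5.4]
width: 0.682
grip_force: 55.2
```

step_arm:
  motion:
    - [6.1,0,0,0,0]
    - [6.4,0,0,0,0]
    - [6.7,0,0,0,0]
    - [7,0,0,0,0]
    - [7,0,0,0,0]
    - [7,0,0,-1,0]
    - [7,0,0,-3,0]
    - [7,0,0,-7,0]
    - [7,0,0,-12,0]
    - [7,0,0,-15,0]
    - [5,0,0,-15,0]
    - [5,0,0,-15,0]

```text
time: 19.85
tool_pos: [0.4615, -0.27, 0.1604]
tcp_rot: [0.182, 3.134, -0.002]
wrist_force: [-0.3, 0.2, -1.0]
width: 0.586
grip_force: 0.0
```

```bash
python3 -c "
from h import *
go(666.4,-90.5,150,192)"
```

```text
go [-18.27  20.21   1.06] twist -18.7 at [ 461.5 -270.   160.4] 173.3 tilt [-0.003 -0.001 -1.   ] t 19.85 w 0.586
```

step_arm:
  motion:
    - [4,-18.2,20.2,1,-18.7]
    - [4,-18.2,20.2,1,-18.7]
    - [4,-18.2,20.2,1,-18.7]
    - [4,-18.2,20.2,1,-18.7]
    - [4,-18.2,20.2,1,-18.7]
    - [4,-18.2,20.2,1,-18.7]
    - [4,-18.2,20.2,1,-18.7]
    - [4,-18.2,20.2,1,-18.7]
    - [4,-18.2,20.2,1,-18.7]
    - [4,-18.2,20.2,1,-18.7]
    - [4,-18.2,20.2,1,-18.7]

```text
time: 20.95
tool_pos: [0.6643, -0.0911, 0.1489]
tcp_rot: [0.327, -3.124, 0.0]
wrist_force: [0.9, 0.1, 0.2]
width: 0.469
grip_force: 0.0
```

```bash
python3 -c "
from h import *
p,d,cam,C=look(666,-90,55,30,.005,.02,.01)
hsv=cv2.cvtColor(p,cv2.COLOR_RGB2HSV)
k=(hsv[...,1]<60)&(hsv[...,2]>120)&(abs(C[...,0]-.666)<.06)&(abs(C[...,1]+.09)<.03);print(rect(k,.01,cam))
go(666.4,-90.5,3,192)"
```

```text
[666.5, -91.7, 79.6, 13.8, 11.9] z 0.0106
[666.6, -91.8, 79.7, 13.7, 12.2]
go [-2.00e-01  1.00e-02  1.46e+01] twist -0.0 at [664.5 -91.  149. ] -168.0 tilt [-0. -0. -1.] t 21.0 w 0.471
```

step_arm:
  motion:
    - [4,-0.2,-0.1,3,0]
    - [4,-0.2,-0.1,7,0]
    - [4,-0.2,-0.1,11,0]
    - [4,-0.2,-0.1,13,0]
    - [4,-0.2,-0.1,14.3,0]
    - [4,-0.2,-0.1,14.6,0]
    - [4,-0.2,-0.1,14.6,0]
    - [1,-0.2,-0.1,14.6,0]
    - [1,-0.2,-0.1,14.6,0]
    - [1,-0.2,-0.1,14.6,0]
    - [1,-0.2,-0.1,14.6,0]
    - [1,-0.2,-0.1,14.6,0]
    - [1,-0.2,-0.1,14.6,0]
  force: 40

```text
time: 22.3
tool_pos: [0.669, -0.0909, 0.005]
tcp_rot: [-0.329, 3.121, -0.002]
wrist_force: [-0.5, -0.3, 6.6]
width: 0.144
grip_force: 40.2
```

step_arm:
  motion:
    - [1,0,0,-2,0]
    - [1,0,0,-5,0]
    - [1,0,0,-9,0]
    - [1,0,0,-9,0]
    - [1,0,0,-9,0]

```text
time: 22.8
tool_pos: [0.6685, -0.0908, 0.0949]
tcp_rot: [-0.329, 3.121, -0.002]
wrist_force: [-0.4, -0.9, -0.1]
width: 0.149
grip_force: 39.4
```

```bash
python3 -c "
from h import *
x,y=gt(48,32);print(x,y)
go(x,y,95,173.3)"
```

```text
563.6056547650261 -284.11873459553647
go [ 14.29 -16.71  -0.03] twist 18.8 at [668.5 -90.8  94.9] -167.9 tilt [-0.003 -0.001 -1.   ] t 22.8 w 0.149
```

step_arm:
  motion:
    - [1,2,-3,0,4]
    - [1,4,-6,0,8]
    - [1,6,-9,0,12]
    - [1,9,-12,0,16]
    - [1,12,-15,0,18.8]
    - [1,14.2,-16.7,0,18.8]
    - [1,14.2,-16.7,0,18.8]
    - [1,14.2,-16.7,0,18.8]
    - [1,14.2,-16.7,4,18.8]
    - [1,14.2,-16.7,6.8,18.8]
    - [1,14.2,-16.7,7.2,18.8]
    - [1,14.2,-16.7,7.2,18.8]
    - [1,14.2,-16.7,7.2,18.8]

```text
time: 24.1
tool_pos: [0.5646, -0.2835, 0.0219]
tcp_rot: [0.183, 3.134, -0.001]
wrist_force: [0.6, -0.4, -0.4]
width: 0.141
grip_force: 39.4
```

```bash
python3 -c "
from h import *
x,y=gt(48,32)
go(x,y,11,173.3)"
```

```text
go [ 0.09 -0.08  1.09] twist 0.0 at [ 564.6 -283.5   21.9] 173.3 tilt [-0.002 -0.001 -1.   ] t 24.1 w 0.141
```

step_arm:
  motion:
    - [1,0,-0.1,0.3,0]
    - [1,0,-0.1,0.6,0]
    - [1,0,-0.1,0.8,0]
    - [1,0,-0.1,0.9,0]
    - [1,0,-0.1,1,0]
    - [1,0,-0.1,1.05,0]
    - [1,0,-0.1,1.05,0]
    - [1,0,-0.1,1.05,0]

```text
time: 24.9
tool_pos: [0.563, -0.2847, 0.011]
tcp_rot: [-0.185, -3.136, -0.0]
wrist_force: [-2.0, 1.5, 4.9]
width: 0.144
grip_force: 40.0
```

step_arm:
  motion:
    - [1.5,0,0,0,0]
    - [1.9,0,0,0,0]
    - [2.4,0,0,0,0]
    - [2.9,0,0,0,0]
    - [2.9,0,0,0,0]
    - [2.9,0,0,-1,0]
    - [2.9,0,0,-3,0]
    - [2.9,0,0,-7,0]
    - [2.9,0,0,-12,0]
    - [5.5,0,0,-15,0]
    - [5.5,0,0,-15,0]
    - [5.5,0,0,-15,0]

```text
time: 26.1
tool_pos: [0.5639, -0.285, 0.1624]
tcp_rot: [0.185, 3.133, -0.002]
wrist_force: [-0.1, 0.9, -0.8]
width: 0.646
grip_force: 0.0
```

```bash
python3 -c "
from h import *
go(430,-84,160,181.8)"
```

```text
go [15.66 18.39  0.17] twist -8.6 at [ 563.9 -285.   162.4] 173.2 tilt [-0.003 -0.001 -1.   ] t 26.1 w 0.646
```

step_arm:
  motion:
    - [6,15.6,18.4,0,-8.6]
    - [6,15.6,18.4,0,-8.6]
    - [6,15.6,18.4,0,-8.6]
    - [6,15.6,18.4,0,-8.6]
    - [6,15.6,18.4,0,-8.6]
    - [6,15.6,18.4,0,-8.6]
    - [6,15.6,18.4,0,-8.6]
    - [6,15.6,18.4,0,-8.6]
    - [6,15.6,18.4,0,-8.6]

```text
time: 27.0
tool_pos: [0.4305, -0.0844, 0.1601]
tcp_rot: [0.049, -3.141, 0.0]
wrist_force: [-0.7, -0.1, 0.1]
width: 0.701
grip_force: 0.0
```

```bash
python3 -c "
from h import *
p,d,cam,C=look(430,-84,95,30,.0085,.02,.011,'w4.png')
hsv=cv2.cvtColor(p,cv2.COLOR_RGB2HSV)
k=(C[...,2]>.003)&(C[...,2]<.02)&(abs(C[...,0]-.43)<.1)&(abs(C[...,1]+.085)<.03)&(hsv[...,2]<115)&(d>0);print(rect(k,.008,cam))
go(430,-84,3,181.8)"
```

```text
[428.2, -83.6, 88.9, 34.8, 1.8] z 0.0118
[427.9, -83.7, 150.7, 35.1, 1.7]
go [ 0.03  0.05 15.71] twist -0.0 at [430.4 -84.4 160.1] -178.2 tilt [ 0. -0. -1.] t 27.05 w 0.701
```

View pics/w4.png

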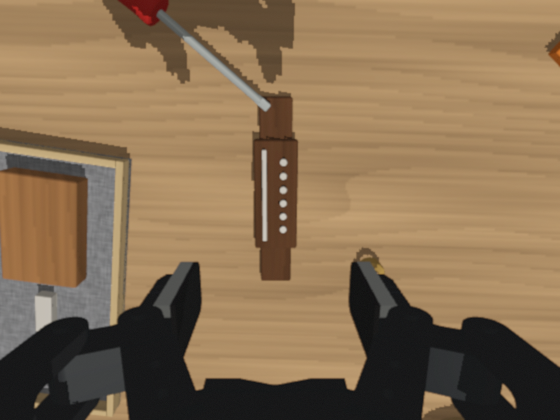

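The view shows the bridge at (275,190), and the screwdriver tip at (267,105) just over its robot-side wing corner. I'll grip the bridge, slide it out sideways along the bench away from the tip, then lift.

step_arm:
  motion:
    - [6,0.2,0.1,3,0]
    - [6,0.2,0.1,7,0]
    - [6,0.2,0.1,11,0]
    - [6,0.2,0.1,14,0]
    - [6,0.2,0.1,15.4,0]
    - [6,0.2,0.1,15.8,0]
    - [6,0.2,0.1,15.8,0]
    - [3,0.2,0.1,15.8,0]
    - [3,0.2,0.1,15.8,0]
    - [3,0.2,0.1,15.8,0]
    - [3,0.2,0.1,15.8,0]
    - [3,0.2,0.1,15.8,0]
    - [3,0.2,0.1,15.8,0]
  force: 50

```text
time: 28.35
tool_pos: [0.4295, -0.0831, 0.0039]
tcp_rot: [-0.051, 3.138, -0.002]
wrist_force: [-0.0, -0.6, 6.8]
width: 0.391
grip_force: 50.3
```

step_arm:
  motion:
    - [3,0,0,-0.1,0]
    - [3,-0.3,0.4,-0.1,0]
    - [3,-0.6,0.8,-0.1,0]
    - [3,-0.9,1.2,-0.1,0]
    - [3,-1.2,1.6,-0.1,0]
    - [3,-1.5,2,-0.1,0]
    - [3,-1.8,2.4,-0.1,0]
    - [3,-1.8,2.4,-0.1,0]
    - [3,-1.8,2.4,-2,0]
    - [3,-1.8,2.4,-5,0]
    - [3,-1.8,2.4,-9,0]
    - [3,-1.8,2.4,-9,0]
    - [3,-1.8,2.4,-9,0]

```text
time: 29.65
tool_pos: [0.4458, -0.0579, 0.0932]
tcp_rot: [-0.051, 3.139, -0.001]
wrist_force: [-0.7, -0.2, -0.6]
width: 0.388
grip_force: 49.8
```

```bash
python3 -c "
from h import *
p,d,cam,C=look(512,-310,150,140,.01,.02,.018,'w5.png')
x,y=gt(0,-45);print(x,y)
go(x,y,95,173.3)"
```

```text
[475.3, -214.0, 148.6, 22.0, -5.2] z 0.0179
506.94981683053004 -354.9926792292319
go [ -5.28 -29.91  -0.32] twist 8.5 at [444.5 -57.8  91.9] -178.2 tilt [ 0.  0. -1.] t 29.7 w 0.39
```

View pics/w5.png

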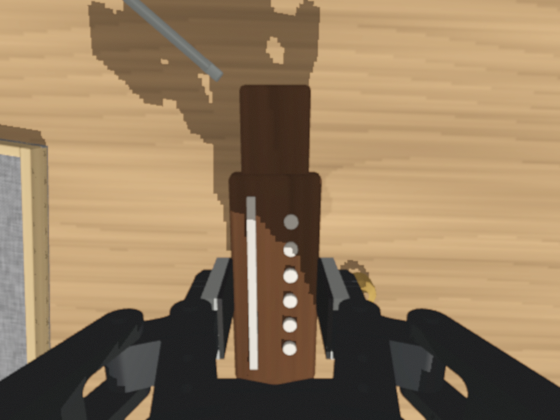

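The bridge is held level at (275,230) and clear of the screwdriver at (218,75). I carry it to the tray.

step_arm:
  motion:
    - [3,-1,-4,0,2]
    - [3,-1.7,-8,0,4]
    - [3,-2.4,-12,0,6]
    - [3,-3.1,-16,0,8.5]
    - [3,-3.8,-20,0,8.5]
    - [3,-4.5,-24,0,8.5]
    - [3,-5.2,-28,0,8.5]
    - [3,-5.2,-29.9,0,8.5]
    - [3,-5.2,-29.9,0,8.5]
    - [3,-5.2,-29.9,0,8.5]
    - [3,-5.2,-29.9,0,8.5]

```text
time: 30.8
tool_pos: [0.5057, -0.3532, 0.0911]
tcp_rot: [-0.181, -3.134, -0.003]
wrist_force: [0.1, 0.4, -0.6]
width: 0.387
grip_force: 49.9
```

```bash
python3 -c "
from h import *
s=bot.read_state();p,d=bot.read_camera('wrist');cv2.imwrite('pics/w6.png',p[:,:,::-1])
x,y=gt(0,-45)
go(x,y,21,173.3)"
```

```text
go [-0.13 -0.17  7.05] twist 0.1 at [ 505.9 -353.3   91.5] 173.4 tilt [ 0.002  0.001 -1.   ] t 30.85 w 0.39
```

View pics/w6.png

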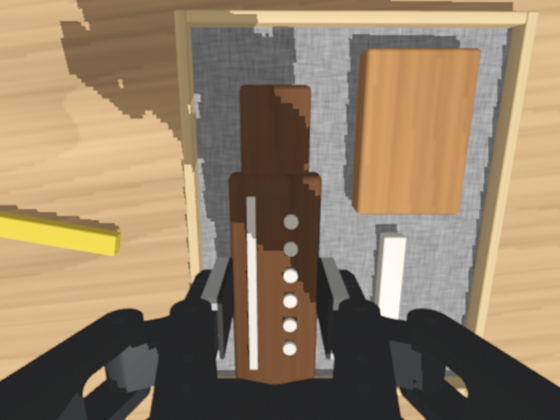

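The large block and bone blank lie flat on the right, and the bridge hovers over free floor. I lower it.

step_arm:
  motion:
    - [3,0,0,2,0]
    - [3,0,0,4,0]
    - [3,0,0,6,0]
    - [3,0,0,7,0]
    - [3,0,0,7,0]
    - [3,0,0,7,0]

```text
time: 31.45
tool_pos: [0.5069, -0.3548, 0.0228]
tcp_rot: [0.181, 3.136, -0.0]
wrist_force: [-0.6, 0.2, -1.0]
width: 0.391
grip_force: 49.9
```

```bash
python3 -c "
from h import *
x,y=gt(0,-44)
go(x,y,10,173.3)"
```

```text
go [-0.01  0.08  1.28] twist 0.1 at [ 506.9 -354.8   22.8] 173.4 tilt [-0. -0. -1.] t 31.45 w 0.391
```

step_arm:
  motion:
    - [3,0,0,0.3,0]
    - [3,0,0,0.6,0]
    - [3,0,0,0.8,0]
    - [3,0,0,0.9,0]
    - [3,0,0,1,0]
    - [3,0,0,1.1,0]
    - [3,0,0,1.2,0]
    - [3,0,0,1.25,0]
    - [3,0,0,1.25,0]

```text
time: 32.35
tool_pos: [0.5065, -0.3552, 0.0099]
tcp_rot: [-0.182, -3.136, -0.0]
wrist_force: [-0.6, -0.1, 0.7]
width: 0.389
grip_force: 50.1
```

step_arm:
  motion:
    - [3,0,0,0.05,0]
    - [3,0,0,0.1,0]
    - [3,0,0,0.1,0]

```text
time: 32.65
tool_pos: [0.5066, -0.3552, 0.0099]
tcp_rot: [-0.182, -3.136, -0.0]
wrist_force: [-2.8, 2.6, 7.2]
width: 0.383
grip_force: 50.7
```

Firm contact at the expected height. I release.

step_arm:
  motion:
    - [3.6,0,0,0,0]
    - [3.9,0,0,0,0]
    - [4.3,0,0,0,0]
    - [4.8,0,0,0,0]
    - [4.8,0,0,0,0]
    - [4.8,0,0,-1,0]
    - [4.8,0,0,-3,0]
    - [4.8,0,0,-7,0]
    - [4.8,0,0,-12,0]
    - [4.8,10,10,-16,0]
    - [4.8,10,25,-18,0]
    - [4.8,10,25,-18,0]
    - [4.8,10,25,-18,0]
    - [4.8,10,25,-18,0]
    - [4.8,10,25,-18,0]

```text
time: 34.15
tool_pos: [0.4355, -0.0928, 0.1903]
tcp_rot: [0.181, 3.135, 0.001]
wrist_force: [0.8, -1.4, 0.6]
width: 0.561
grip_force: 0.0
```

```bash
python3 -c "
from h import *
p,d=bot.read_camera('top')
cv2.imwrite('pics/t2.png',cv2.resize(p[120:320,60:460,::-1],None,fx=2,fy=2))
C=cloud(d,pose('top'))
for n,x,y in [('lb',461,-269),('bone',564,-284),('gb',507,-355),('sb',500,359),('ub',506,304)]:
    k=np.hypot(C[...,0]*1000-x,C[...,1]*1000-y)<9; print(n,np.median(C[k][:,2]).round(4))
print(bot.read_state()['wrist_force'])"
```

```text
lb 0.0247
bone 0.0151
gb 0.0164
sb 0.0218
ub 0.0157
[-1.6747293   2.68765147  0.78037328]
```

View pics/t2.png

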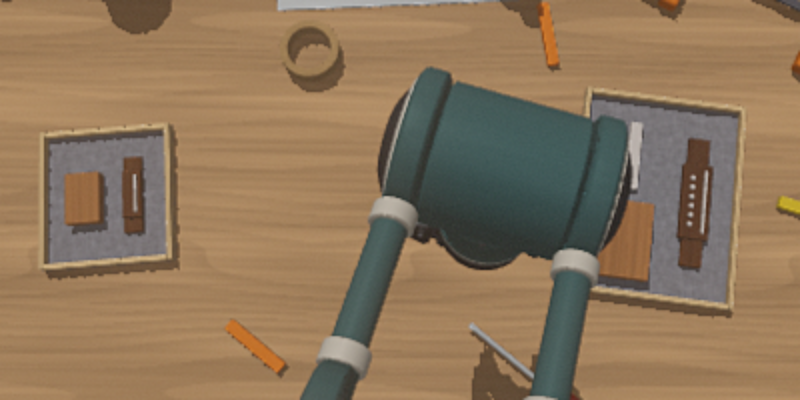

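The top view shows both kits complete, with the parts apart and clear of the rims, and the top heights match parts lying flat on a 6 mm floor. I hand the job in.

```bash
python3 -c "
from workcell import bot
print(bot.finish_job())"
```

```text
the job is handed in; nothing more can be done
None
```

I placed all five parts flat in their trays, each set down gently and clear of the others and the rims, and handed the job in at about 34 s of robot time; no verdict came back.

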